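Take down a lens column and put each part away

TASK

Take the column of optical parts on the bench down from the top, one part at a time: stand the lens mount along the oblong rubber mat, then the round spacer on the round mat, then the square riser on the square mat, each upright in the middle of its mat and in line with it, and last lay the base plate squarely on top of the pile of plates in the grey tray. You are not told how high the pile is, so lower the plate until you feel it touch; set every part down without dropping it, and do not disturb the goggles or the screwdriver.

Things in the scene. Friction and masses are not known exactly. Their poses are not given: they have to be found in the camera images.
- lens_center (a point): Lens mount, the top part of the column: a black upright frame with a round glass lens, 34 mm wide (its y axis), 50 mm high; frame 12 mm thick (x axis) on a foot 26 mm (x) by 34 mm (y) by 8 mm high. About 80 g. The point is its centre, 25 mm above its underside; z up. Grip it across its 34 mm width, by the side edges, not on the glass.
- spacer_center (a point): Round steel spacer under the lens mount: an upright solid cylinder of 40 mm diameter, 30 mm high, about 250 g. The point is its centre, 15 mm above its underside; z up.
- riser_center (a point): Square aluminium riser block under the spacer: 52 mm by 52 mm (x, y), 34 mm high, about 190 g. The point is its centre, 17 mm above its underside; z up.
- plate_center (a point): Black base plate at the foot of the column, lying on the bench: 104 mm long (x axis), 62 mm wide (y axis), 12 mm thick, about 180 g, with two bright slots. The point is its centre, 6 mm above its underside; z up.
- mat_oblong: Place of the lens mount: fixed flat black rubber mat, 44 mm (x) by 92 mm (its long axis y), 5 mm thick. Origin at the centre of its underside, on the bench. The lens mount's 34 mm width goes along the mat's long axis.
- mat_round: Place of the spacer: fixed flat black round rubber mat, 70 mm diameter, 5 mm thick. Origin at the centre of its underside, on the bench.
- mat_square: Place of the riser: fixed flat black rubber mat, 78 mm by 78 mm (x, y), 5 mm thick. Origin at the centre of its underside, on the bench.
- tray: Place of the base plate: fixed grey open tray, 144 mm long (x axis) by 104 mm wide (y axis), rim 12 mm high, walls 4 mm. Origin at the centre of its underside, on the bench. At its centre, in line with it, stands a firm pile of base plates of the same 104 mm by 62 mm outline, whose flat top lies somewhere between 30 and 60 mm above the bench (not told).
- goggles: Orange-red laser safety goggles lying loose on the bench, about 150 mm wide (y axis), 56 mm high, arms 130 mm long to +x. Origin at the underside of the front. Leave alone.
- driver: Screwdriver lying loose on the bench, about 170 mm long (x axis), under 40 mm high; origin at its underside. Leave alone.
There are look-alikes about, which are no part of the job. Leave any blue, green or yellow look-alike of the part that bears lens_center alone.

How it is judged (in metres and radians):
On the way, in this order (a step that is already met when the one before it is completed fails the run):
1. the lens mount is set down and released on the oblong mat (horizontal distance between lens_center and mat_oblong below 0.012 m and z of lens_center in the frame of mat_oblong between 0.026 and 0.034 m and angle between lens_center's own z axis and vertical below 0.08 rad and angle between the y axis of lens_center and the y axis of mat_oblong, either way round below 0.2 rad and contact force between the fingers and lens below 0.1 N and linear speed of lens below 0.03 m/s), for 0.2 s.
2. then the spacer is set down and released on the round mat (horizontal distance between spacer_center and mat_round below 0.012 m and z of spacer_center in the frame of mat_round between 0.016 and 0.024 m and angle between spacer_center's own z axis and vertical below 0.08 rad and contact force between the fingers and spacer below 0.1 N and linear speed of spacer below 0.03 m/s), for 0.2 s.
3. then the riser is set down and released on the square mat (horizontal distance between riser_center and mat_square below 0.012 m and z of riser_center in the frame of mat_square between 0.018 and 0.026 m and angle between riser_center's own z axis and vertical below 0.08 rad and (angle between the x axis of riser_center and the x axis of mat_square, either way round below 0.2 rad or angle between the x axis of riser_center and the y axis of mat_square, either way round below 0.2 rad) and contact force between the fingers and riser below 0.1 N and linear speed of riser below 0.03 m/s), for 0.2 s.
4. last the base plate is laid and released on the pile in the tray (horizontal distance between plate_center and tray below 0.01 m and angle between the x axis of plate_center and the x axis of tray, either way round below 0.2 rad and angle between plate_center's own z axis and vertical below 0.08 rad and height (world z) of plate_center between 0.033 and 0.07 m and contact force between the fingers and plate below 0.1 N and linear speed of plate below 0.03 m/s), for 0.2 s.
At the end, for the whole second after the job is handed in: Lens mount, spacer and riser upright (0.08 rad) on their mats, within 12 mm of the middle, lens mount and riser in line within 0.2 rad (half, quarter turns alike); base plate flat on the pile, within 10 mm of the tray's middle and 0.2 rad of its direction; all released and at rest (horizontal distance between lens_center and mat_oblong below 0.012 m and z of lens_center in the frame of mat_oblong between 0.026 and 0.034 m and angle between each of lens_center, spacer_center, riser_center, plate_center's own z axis and vertical below 0.08 rad and angle between the y axis of lens_center and the y axis of mat_oblong, either way round below 0.2 rad and horizontal distance between spacer_center and mat_round below 0.012 m and z of spacer_center in the frame of mat_round between 0.016 and 0.024 m and horizontal distance between riser_center and mat_square below 0.012 m and z of riser_center in the frame of mat_square between 0.018 and 0.026 m and (angle between the x axis of riser_center and the x axis of mat_square, either way round below 0.2 rad or angle between the x axis of riser_center and the y axis of mat_square, either way round below 0.2 rad) and horizontal distance between plate_center and tray below 0.01 m and angle between the x axis of plate_center and the x axis of tray, either way round below 0.2 rad and height (world z) of plate_center between 0.033 and 0.07 m and contact force between the fingers and lens below 0.1 N and contact force between the fingers and spacer below 0.1 N and contact force between the fingers and riser below 0.1 N and contact force between the fingers and plate below 0.1 N and linear speed of each of lens, spacer, riser, plate below 0.02 m/s and angular speed of each of lens, spacer, riser, plate below 0.2 rad/s); the robot touches nothing.
It fails at once if a part is dropped or knocked over (faster than 0.5 m/s while not held) ((linear speed of lens above 0.5 m/s and contact force between the fingers and lens below 0.1 N) or (linear speed of spacer above 0.5 m/s and contact force between the fingers and spacer below 0.1 N) or (linear speed of riser above 0.5 m/s and contact force between the fingers and riser below 0.1 N) or (linear speed of plate above 0.5 m/s and contact force between the fingers and plate below 0.1 N)).
It fails at once if the goggles are moved by more than 20 mm (distance of goggles from where it was at the start of the episode above 0.02 m).
It fails at once if the screwdriver is moved by more than 20 mm (distance of driver from where it was at the start of the episode above 0.02 m).
It also fails if it takes over 128 s, if anything falls off the work surface, if the arm or the gripper's body presses on something with over 40 N, if the wrist force passes 120 N, or if a joint passes its speed limit or range.

ROBOT

A 6-joint arm with a two-finger parallel gripper is mounted at the origin on the work surface. World frame = base frame: x ahead of the robot, y to its left, z up, the work surface at z = 0. Lengths are in mm, angles in rad, forces in N, time in s.
With the tool pointing down it reaches from about 350 to 975 mm from the base axis. Payload 7.1 kg.
Tool frame: the origin (TCP) lies midway between the tips of the shut fingers; the grasp point (between the pads) lies ctrl.grip_point_offset behind it (ctrl.grip_point_offset is the distance from the TCP to the grasp point, in mm); z points along the fingers, y is the line along which they close (so a half turn about z gives the same grasp; the last joint's range is limited). The gripper opens to 88 mm and grips with 3 to 60 N. Pads are 20 mm wide; open, the fingers measure 115 mm over their backs; the gripper's body (75 mm by 178 mm) begins 61 mm behind the grasp point.
Start: joints at [-1.321, 0.423, 1.63, -0, 1.089, -0.019], TCP at [166.003, -602.535, 222.675] pointing down, gripper open.
Joint ranges: [-3, 3], [-0.9, 2.11], [0.09, 2.58], [-1.31, 4.45], [0.11, 2.69], [-2.54, 2.54]. Speed limits (rad/s): [2.39, 2.39, 3.01, 3.14, 3.14, 3.14].

INTERFACE

Orientations are given as a rotation vector (axis times angle).
In Python, from workcell import ctrl, get_image, close_job, finder gives the robot as it stands.
- The arm moves only by the tool servo_tool, never from a script. Its argument "deltas" is a list of rows, each a list of 2 entries, a list of its own where there are three numbers: the shift along the tool's x, y, z in mm, then the turn, a rotation vector about the tool's x, y, z in rad. A call has 1 to 5 rows; each row is the pose to reach, as a shift and turn from the pose commanded when the call began, along the tool's axes at that moment; what a row does not reach only later rows make up. A row lasts 1/12 s, in which the tool goes at most 41.7 mm and 7.16 degrees, less where a joint would pass 70% of its speed; a pose out of reach is approached as far as the arm can. A call with a gripper value outside its range is refused whole. "grip" is the closure, from -1 (fully open) to 1 (shut), so that 0 is half open, set as the call begins (left out, the last holds). The fingers move at their own pace and stop on an object; the grip force is fixed at half the most. Time passes only in rows, so rows that repeat a pose let the fingers close. It gives the time, the measured TCP pose, the force, the opening and the grip force at its end, in the units of the state.
- ctrl.get_obs(): the state, without advancing time (a new reading comes with each control period).
- get_image(name): name is "side" or "top" or "wrist"; returns a dict with "frame" (384x512x3 uint8, blue, green, red), "depth" (384x512 float32, mm along the optical axis (not along the pixel's ray), 0 where there is no reading), "K" (3x3 intrinsics, pixels), "pose" (4x4, takes a point from camera to world coordinates). Camera axes: x right, y down, z forward; pixel columns grow to the right and rows downward; lengths in mm; the calibration is good to about 2 mm. A picture is of the moment at which its call begins.
- close_job(): hands the job in; it is judged then, once.
Trained networks look in a picture, given as the dict that the camera call returned (one of the last four; its "shot" number tells which), for a name from the list of things; names that differ only in an ending like _2 or _b are one class to them, and where a whole thing is asked for, a point or a joint stands for the part that bears it (a point fixed in the world has none). Each returns a list of dicts, best first, with "score" (0 to 1); they miss things now and then, are a little off and sometimes report something else, mostly with a low value. They report only what shows in the picture. A call takes as long as a camera call. They do not tell look-alikes from the thing itself.
- finder.search_frame(query, picture): "rect" ([centre column, centre row, width, height] as shares, 0 to 1, of the picture: columns of its width, rows of its height, round what is visible of it).
- finder.silhouettes(query, picture): "mask" (384x512 bool, what is visible of it) and "rect" ([centre column, centre row, width, height] as shares, 0 to 1, of the picture: columns of its width, rows of its height, round what is visible of it).
The state is a dict: "t": time; "qpos": joint angles; "qvel": joint speeds; "joint_torque": joint torques, N m; "ee_pos": TCP position; "orientation": TCP orientation; "ft_force": force on the tool from outside, world axes, zero at the start; "moment": the same for the moment, N m; "width": finger opening in mm; "grasp_force": force on a finger pad.
Only numpy, scipy, OpenCV 4.12 (cv2) and the standard library are available. Lean on these libraries where they do the work, as an engineer would, in place of code of your own. Each camera call takes 0.05 s, during which the arm holds its last target. There are 200 camera calls.

## Working session

There is one attempt and no reset: what is moved stays moved. The work goes in short steps, Python scripts to look and compute and a tool call to move; the robot and the scene stay as the last step left them, time stands still between calls to the robot, and variables do not carry over. Pictures are saved under pics/ and viewed, at most 14 in all, crops included, and the job is handed in when it is done.

Besides the shell and the picture viewer there is one more tool, called after "Emit:" as name(argument=value, ...), one argument or row to a line, values as JSON. servo_tool: Moves the arm, as the interface text tells. Its arguments: {"type":"object","properties":{"deltas":{"type":"array","items":{"type":"array"}},"grip":{"type":"number"}},"required":["deltas"]}

```bash
mkdir -p pics; ls
python3 - <<'E'
from workcell import ctrl,get_image,finder
import cv2,numpy as np
o=ctrl.get_obs();print({k:np.round(v,3).tolist() for k,v in o.items()},ctrl.grip_point_offset)
a=get_image("top");b=get_image("side")
cv2.imwrite("pics/a.png",a["frame"]);cv2.imwrite("pics/b.png",b["frame"])
for p in(a,b):
  print(np.round(p["K"],1).tolist(),np.round(p["pose"],3).tolist())
  for q in "lens_center spacer_center riser_center plate_center mat_oblong mat_round mat_square tray goggles driver".split():
    print(q,[(round(r["score"],2),(np.array(r["rect"])*[512,384,512,384]).round().tolist()) for r in finder.search_frame(q,p)][:4])
E
```

```text
pics
{'t': 0.0, 'qpos': [-1.321, 0.424, 1.631, -0.0, 1.089, -0.019], 'qvel': [0.002, 0.0, 0.001, 0.001, -0.0, 0.001], 'joint_torque': [0.001, -54.461, -27.367, 0.064, 0.023, -0.0], 'ee_pos': [165.882, -602.008, 221.9], 'orientation': [-3.112, -0.421, 0.0], 'ft_force': [0.019, 0.201, -0.331], 'moment': [0.03, -0.044, -0.01], 'grasp_force': 0.0, 'width': 87.696} 18.700000000000003
[[351.2, 0.0, 253.8], [0.0, 351.2, 191.9], [0.0, 0.0, 1.0]] [[-0.019, -0.992, 0.124, 417.151], [-1.0, 0.016, -0.026, 15.795], [0.023, -0.125, -0.992, 1132.076], [0.0, 0.0, 0.0, 1.0]]
lens_center [(0.69, [333.0, 163.0, 7.0, 9.0]), (0.52, [301.0, 173.0, 31.0, 34.0]), (0.47, [268.0, 182.0, 10.0, 14.0]), (0.45, [270.0, 157.0, 10.0, 15.0])]
spacer_center [(0.65, [171.0, 231.0, 45.0, 53.0])]
riser_center [(0.66, [303.0, 173.0, 20.0, 27.0]), (0.55, [115.0, 164.0, 58.0, 43.0])]
plate_center [(0.67, [303.0, 174.0, 27.0, 36.0])]
mat_oblong [(0.81, [317.0, 220.0, 27.0, 21.0])]
mat_round [(0.54, [197.0, 166.0, 22.0, 18.0])]
mat_square [(0.79, [250.0, 226.0, 25.0, 24.0])]
tray [(0.57, [169.0, 231.0, 47.0, 52.0])]
goggles 
[... 253 characters left out ...]
, 0.0, 1.0]]
lens_center [(0.73, [271.0, 206.0, 12.0, 18.0]), (0.72, [307.0, 254.0, 17.0, 21.0]), (0.68, [288.0, 205.0, 14.0, 24.0])]
spacer_center [(0.68, [292.0, 220.0, 18.0, 16.0]), (0.33, [237.0, 250.0, 20.0, 29.0])]
riser_center [(0.63, [288.0, 227.0, 20.0, 21.0])]
plate_center [(0.73, [287.0, 234.0, 39.0, 18.0])]
mat_oblong [(0.6, [236.0, 251.0, 23.0, 30.0])]
mat_round [(0.57, [284.0, 180.0, 16.0, 15.0]), (0.37, [288.0, 234.0, 41.0, 19.0])]
mat_square [(0.61, [230.0, 211.0, 24.0, 14.0]), (0.2, [289.0, 206.0, 13.0, 23.0])]
tray [(0.48, [224.0, 175.0, 44.0, 10.0])]
goggles [(0.68, [276.0, 147.0, 31.0, 30.0])]
driver [(0.56, [280.0, 295.0, 57.0, 15.0]), (0.38, [230.0, 211.0, 23.0, 15.0])]
```

Run:
```python
import cv2
a=cv2.imread("pics/a.png")[120:290,60:420];b=cv2.imread("pics/b.png")[110:320,180:380]
cv2.imwrite("pics/a2.png",cv2.resize(a,None,fx=2.2,fy=2.2,interpolation=2));cv2.imwrite("pics/b2.png",cv2.resize(b,None,fx=2.8,fy=2.8,interpolation=2))
```

```text
(no output)
```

View pics/a2.png

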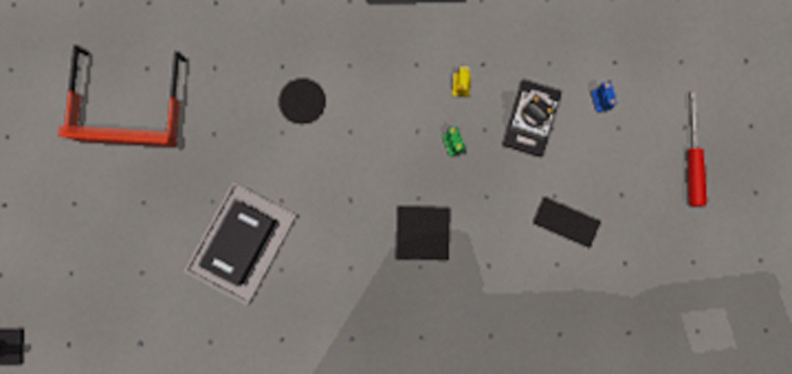

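View pics/b2.png

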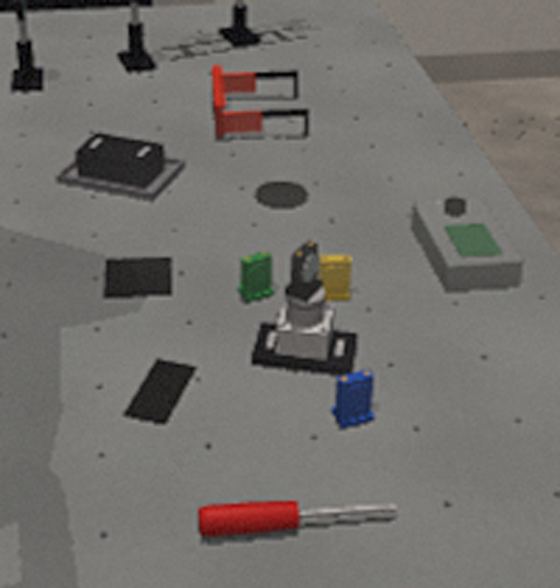

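The top view shows the column at (302,174), with the black lens mount on top. The look-alikes are yellow (269,157), green (267,183) and blue (334,164). The mats are at (197,166), (252,226) and (317,220), the tray is at (170,231), the goggles at (114,164) and the driver at (376,199). In the side view the black lens at about (289,205) is the one standing on the spacer and riser, so that's the lens mount I want.

```bash
cat > h.py <<'E'
import cv2,numpy as np
from workcell import ctrl,get_image,finder
from scipy.spatial.transform import Rotation as R
def ray(p,uv,z):
    "world xy of pixels on plane z"
    uv=np.atleast_2d(np.asarray(uv,float)); d=np.c_[uv,np.ones(len(uv))]@np.linalg.inv(p["K"]).T@p["pose"][:3,:3].T
    o=p["pose"][:3,3]; return (o+d*((z-o[2])/d[:,2])[:,None])[:,:2]
def rect(p,mask,z):
    "oriented rectangle (centre, long side, short side, long-axis angle) of a mask projected on plane z"
    c=max(cv2.findContours(mask.astype(np.uint8),cv2.RETR_EXTERNAL,cv2.CHAIN_APPROX_NONE)[0],key=cv2.contourArea)[:,0]
    (cx,cy),(w,h),a=cv2.minAreaRect(ray(p,c,z).astype(np.float32))
    if w<h: w,h,a=h,w,a+90
    m=cv2.moments(ray(p,c,z).astype(np.float32)[:,None])
    return [round(float(v),1) for v in (cx,cy,w,h,(a+90)%180-90,m["m10"]/m["m00"],m["m01"]/m["m00"])]
def to_tool(xy,z,yaw_y):
    "shift in tool axes to TCP target (tool down), turn about tool z so that tool y lies along yaw_y (deg, mod 180)"
    o=ctrl.get_obs(); r=R.from_rotvec(o["orientation"]); s=r.inv().apply(np.array([*xy,z])-o["ee_pos"])
    Y=r.as_matrix()[:,1]; cur=np.degrees(np.arctan2(Y[1],Y[0])); d=(yaw_y-cur+90)%180-90
    print("tool shift",s.round(1),"turn z (tool)",round(-np.radians(d),3),"yaw y now",round(cur,1),"q6",round(o["qpos"][5],2)," q1",round(o["qpos"][0],2))
    tilt=r.as_matrix()[:,2]; print("t",round(o["t"],1),"tcp",np.round(o["ee_pos"],1),"tool z",tilt.round(3))
E
python3 - <<'E'
from h import *
p=get_image("top");g=p["frame"].max(2)
for n,(u,v),w,z in [("round",(196,166),16,5),("square",(252,226),18,5),("oblong",(317,220),20,5)]:
    m=np.zeros(g.shape,bool);m[v-w:v+w,u-w:u+w]=g[v-w:v+w,u-w:u+w]<45;print(n,rect(p,m,z))
for q,z in [("tray",12),("plate_center",12),("riser_center",46),("lens_center",126),("goggles",20),("driver",15)]:
    for r in finder.silhouettes(q,p)[:3]: print(q,round(r["score"],2),(np.array(r["rect"])*[512,384,512,384]).round().tolist(),rect(p,r["mask"],z))
d=p["depth"];v,u=np.mgrid[150:260,140:340];
X=np.c_[u.ravel(),v.ravel(),np.ones(u.size)]@np.linalg.inv(p["K"]).T*d[150:260,140:340].reshape(-1,1)
W=X@p["pose"][:3,:3].T+p["pose"][:3,3];z=W[:,2].reshape(u.shape)
print("pile z",np.percentile(z[231-150-4:231-150+4,167-140-4:167-140+4],[5,50,95]),"plate z noise",z[226-150,252-140])
t=(W[:,2]>100)&(W[:,0]>350);print("top>100",np.median(W[t],0),t.sum())
E
```

```text
round [647.9, 168.4, 63.1, 61.7, -0.1, 647.5, 169.4]
square [450.3, -5.4, 73.2, 70.6, -1.1, 449.4, -5.0]
oblong [461.6, -215.9, 87.5, 40.0, 65.6, 461.6, -215.9]
tray 0.7 [196.0, 165.0, 25.0, 21.0] [648.2, 170.6, 67.9, 65.8, 89.2, 647.7, 170.0]
tray 0.61 [170.0, 231.0, 42.0, 51.0] [441.3, 258.3, 146.4, 105.3, -26.6, 441.2, 257.4]
plate_center 0.71 [301.0, 174.0, 28.0, 33.0] [579.6, -155.5, 60.4, 28.0, 70.4, 580.3, -155.0]
riser_center 0.68 [304.0, 171.0, 21.0, 24.0] [614.7, -164.5, 58.0, 55.7, -20.0, 608.5, -157.0]
lens_center 0.51 [269.0, 159.0, 9.0, 13.0] [646.9, -57.8, 38.7, 22.4, -12.4, 645.3, -57.4]
lens_center 0.46 [333.0, 166.0, 10.0, 13.0] [623.6, -246.6, 36.6, 31.9, 13.2, 623.0, -247.0]
driver 0.81 [377.0, 193.0, 9.0, 41.0] [527.7, -406.7, 91.0, 26.0, -3.5, 526.9, -406.3]
pile z [41.54526386 43.66198324 47.23338525] plate z noise 6.714968260329442
top>100 [ 417.15122806   15.79484407 1132.07637936] 182
```

Run:
```python
from h import *
to_tool((590,-157),330,90)
w=get_image("wrist");o=ctrl.get_obs();r=R.from_rotvec(o["orientation"]);print(r.inv().apply(w["pose"][:3,3]-o["ee_pos"]).round(1));print((r.inv().as_matrix()@w["pose"][:3,:3]).round(3))
```

```text
tool shift [ 527.1 -317.  -107.3] turn z (tool) 0.269 yaw y now -74.6 q6 -0.02  q1 -1.32
t 1.4 tcp [ 166.  -602.6  222.7] tool z [-0. -0. -1.]
[  70.1    0.7 -161.4]
[[ 0.001 -0.966 -0.259]
 [ 1.     0.001  0.001]
 [-0.    -0.259  0.966]]
```

Emit:
servo_tool(
  deltas=[
    [[35,-21,-7],[0,0,0]],
    [[70,-42,-14],[0,0,0]],
    [[105,-63,-21],[0,0,0]],
    [[140,-84,-28],[0,0,0]],
    [[175,-105,-35],[0,0,0]],
  ],
)

```text
t: 1.92
ee_pos: [307.7, -453.4, 258.1]
orientation: [3.113, 0.42, 0.0]
ft_force: [0.5, -0.7, -0.3]
width: 88.0
grasp_force: 0.0
```

Emit:
servo_tool(
  deltas=[
    [[35,-21,-7],[0,0,0]],
    [[70,-42,-14],[0,0,0]],
    [[105,-63,-21],[0,0,0]],
    [[140,-84,-28],[0,0,0]],
    [[175,-105,-35],[0,0,0]],
  ],
)

```text
t: 2.33
ee_pos: [448.8, -305.5, 293.3]
orientation: [3.113, 0.421, 0.001]
ft_force: [-0.5, -1.4, -1.1]
width: 87.8
grasp_force: 0.0
```

Emit:
servo_tool(
  deltas=[
    [[35,-21,-7],[0,0,0.1]],
    [[70,-42,-14],[0,0,0.2]],
    [[105,-63,-21],[0,0,0.27]],
    [[140,-84,-28],[0,0,0.27]],
    [[177,-107,-37],[0,0,0.27]],
  ],
)

```text
t: 2.75
ee_pos: [589.0, -157.2, 329.4]
orientation: [3.142, -0.002, -0.0]
ft_force: [0.6, 0.1, -0.0]
width: 87.8
grasp_force: 0.0
```

Run:
```python
from h import *
to_tool((590,-157),330,90)
w=get_image("wrist");f=w["frame"];cv2.imwrite("pics/w1.png",f)
for q in "lens_center spacer_center riser_center plate_center".split():
    for r in finder.silhouettes(q,w)[:4]: print(q,round(r["score"],2),(np.array(r["rect"])*[512,384,512,384]).round().tolist())
```

```text
tool shift [ 1.  -0.2 -0.6] turn z (tool) -0.001 yaw y now -90.1 q6 1.29  q1 -0.28
t 2.8 tcp [ 589.  -157.2  329.4] tool z [-0. -0. -1.]
lens_center 0.97 [326.0, 135.0, 22.0, 25.0]
lens_center 0.75 [198.0, 169.0, 22.0, 18.0]
lens_center 0.65 [262.0, 155.0, 33.0, 28.0]
lens_center 0.53 [207.0, 116.0, 16.0, 24.0]
spacer_center 0.71 [264.0, 146.0, 23.0, 13.0]
riser_center 0.61 [266.0, 146.0, 36.0, 31.0]
```

View pics/w1.png

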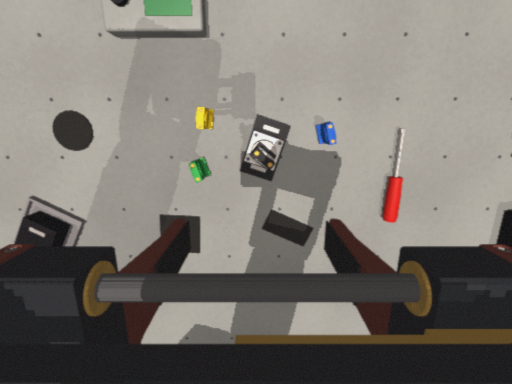

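The wrist view has the column at (264,150). The black lens mount sits across its top at (263,155), turned relative to the plate. Yellow (205,118), green (200,169) and blue (327,132) stand on the bench away from it. I'll take an enlarged crop to confirm.

```bash
cat >> h.py <<'E'
def cloud(p):
    v,u=np.mgrid[0:384,0:512]; X=np.stack([u,v,np.ones_like(u)],-1)@np.linalg.inv(p["K"]).T*p["depth"][...,None]
    W=X@p["pose"][:3,:3].T+p["pose"][:3,3]; W[p["depth"]<=0]=np.nan; return W
E
python3 - <<'E'
from h import *
w=get_image("wrist");f=w["frame"]
cv2.imwrite("pics/w2.png",cv2.resize(f[105:190,215:315],None,fx=7,fy=7,interpolation=2))
W=cloud(w)[105:200,215:315];z=W[...,2]
for lo,hi in((6,20),(38,52),(70,82),(80,92),(100,140)):
    m=(z>lo)&(z<hi);P=W[m]
    if len(P)<5: continue
    (c,s,a)=cv2.minAreaRect(P[:,:2].astype(np.float32));print(lo,hi,m.sum(),np.round(c,1),np.round(s,1),round(a,1),"mean",P.mean(0).round(1),"zmax",P[:,2].max().round(1))
E
```

```text
6 20 1065 [ 615.6 -170.3] [ 62.  103.9] 72.0 mean [ 621.2 -172.2   11.4] zmax 19.9
38 52 412 [ 615.3 -168. ] [51.8 52. ] 70.9 mean [ 623.6 -167.9   45.2] zmax 50.7
70 82 160 [ 616.5 -166.6] [36.1 39.5] 20.8 mean [ 621.6 -169.4   75.4] zmax 81.9
80 92 115 [ 612.6 -165.4] [33.5 26.1] 49.4 mean [ 617.7 -167.5   83.4] zmax 91.7
100 140 307 [ 612.5 -165.7] [34.  16.5] 49.2 mean [ 613.6 -165.8  122.6] zmax 127.7
```

View pics/w2.png

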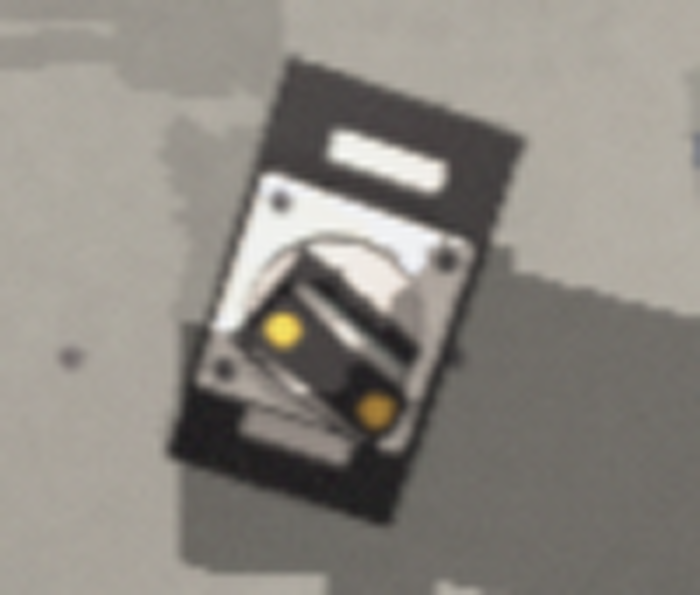

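This confirms the black lens mount with two brass screws on the round spacer. From depth, it is centred at (612.5, -165.7), with its 34 mm width along 49° and its top at about 126 mm. Moving in to grasp it.

Emit:
servo_tool(
  deltas=[
    [[5,2,30],[0,0,0.12]],
    [[10,4,60],[0,0,0.24]],
    [[15,6,90],[0,0,0.36]],
    [[20,8,120],[0,0,0.48]],
    [[23.5,8.5,140],[0,0,0.6]],
  ],
)

```text
t: 3.47
ee_pos: [609.3, -169.1, 186.1]
orientation: [2.996, -0.943, -0.005]
ft_force: [-0.7, 0.3, 0.8]
width: 87.7
grasp_force: 0.0
```

Emit:
servo_tool(
  deltas=[
    [[0,0,10],[0,0,0.11]],
    [[0,0,20],[0,0,0.11]],
    [[0,0,30],[0,0,0.11]],
  ],
)

```text
t: 3.72
ee_pos: [610.7, -168.8, 158.4]
orientation: [2.946, -1.092, -0.0]
ft_force: [-0.3, 0.3, 0.4]
width: 87.5
grasp_force: 0.0
```

Run:
```python
from h import *
w=get_image("wrist")
W=cloud(w);z=W[...,2]
m=(z>100)&(z<130)&(np.hypot(W[...,0]-612,W[...,1]+166)<24);P=W[m]
c,s,a=cv2.minAreaRect(P[:,:2].astype(np.float32));print(m.sum(),np.round(c,1),np.round(s,1),a,P[:,2].max())
to_tool((612.5,-165.7),88,a)
```

```text
1098 [ 612.8 -166.2] [33.8 16.9] 49.24337387084961 127.33074574458377
tool shift [ 0.5 -3.7 68.7] turn z (tool) 0.002 yaw y now -130.6 q6 1.99  q1 -0.29
t 3.8 tcp [ 609.8 -168.3  156.7] tool z [-0.003  0.001 -1.   ]
```

Emit:
servo_tool(
  deltas=[
    [[0.5,-3.5,10],[0,0,0]],
    [[0.5,-3.5,20],[0,0,0]],
    [[0.5,-3.5,25],[0,0,0]],
    [[0.5,-3.5,25],[0,0,0]],
  ],
)

```text
t: 4.1
ee_pos: [613.4, -164.9, 132.8]
orientation: [2.945, -1.092, -0.003]
ft_force: [-0.1, -0.3, -0.7]
width: 88.2
grasp_force: 0.0
```

Run:
```python
from h import *
to_tool((612.7,-166),88,49.2)
```

```text
tool shift [ 0.2  1.3 44.8] turn z (tool) 0.002 yaw y now -130.7 q6 2.0  q1 -0.28
t 4.1 tcp [ 613.4 -164.9  132.8] tool z [-0.002  0.001 -1.   ]
```

Emit:
servo_tool(
  deltas=[
    [[0,0.8,15],[0,0,0]],
    [[0,0.8,30],[0,0,0]],
    [[0,0.8,40],[0,0,0]],
    [[0,0.8,45],[0,0,0]],
    [[0,0.8,45],[0,0,0]],
  ],
)

```text
t: 4.52
ee_pos: [613.0, -165.6, 88.1]
orientation: [2.945, -1.093, -0.003]
ft_force: [-0.4, 0.2, 0.6]
width: 87.8
grasp_force: 0.0
```

Emit:
servo_tool(
  deltas=[
    [[0,0,0],[0,0,0]],
    [[0,0,0],[0,0,0]],
    [[0,0,0],[0,0,0]],
    [[0,0,0],[0,0,0]],
    [[0,0,0],[0,0,0]],
  ],
  grip=1,
)

```text
t: 4.93
ee_pos: [613.9, -165.9, 89.6]
orientation: [-2.945, 1.094, -0.001]
ft_force: [0.7, -0.3, 0.2]
width: 58.0
grasp_force: 0.0
```

Emit:
servo_tool(
  deltas=[
    [[0,0,0],[0,0,0]],
    [[0,0,0],[0,0,0]],
    [[0,0,0],[0,0,0]],
  ],
)

```text
t: 5.18
ee_pos: [613.7, -165.8, 89.2]
orientation: [2.945, -1.094, 0.0]
ft_force: [0.1, 0.6, 0.7]
width: 37.5
grasp_force: 0.0
```

Emit:
servo_tool(
  deltas=[
    [[0,0,0],[0,0,0]],
    [[0,0,0],[0,0,0]],
    [[0,0,0],[0,0,0]],
  ],
)

```text
t: 5.43
ee_pos: [613.7, -165.8, 89.2]
orientation: [2.945, -1.094, 0.0]
ft_force: [-0.1, -0.1, 1.2]
width: 34.0
grasp_force: 30.0
```

Emit:
servo_tool(
  deltas=[
    [[0,0,-8],[0,0,0]],
    [[0,0,-20],[0,0,0]],
    [[0,0,-40],[0,0,0]],
    [[0,0,-60],[0,0,0]],
    [[0,0,-60],[0,0,0]],
  ],
)

```text
t: 5.85
ee_pos: [616.4, -166.6, 154.1]
orientation: [-2.945, 1.094, -0.012]
ft_force: [1.5, -0.8, -0.2]
width: 33.9
grasp_force: 30.0
```

Run:
```python
from h import *
o=ctrl.get_obs();print(o["width"],o["grasp_force"])
to_tool((461.6,-215.9),150,65.6)
```

```text
33.883402434076494 29.999892711639404
tool shift [-85.1 138.4   3.1] turn z (tool) -0.285 yaw y now -130.7 q6 2.0  q1 -0.28
t 5.8 tcp [ 616.4 -166.6  154.1] tool z [ 0.007 -0.002 -1.   ]
```

Emit:
servo_tool(
  deltas=[
    [[-17,28,0],[0,0,-0.06]],
    [[-34,55,0],[0,0,-0.12]],
    [[-51,83,0],[0,0,-0.18]],
    [[-68,110,0],[0,0,-0.24]],
    [[-85,138,0],[0,0,-0.285]],
  ],
)

```text
t: 6.27
ee_pos: [457.7, -214.9, 149.1]
orientation: [3.072, -0.659, 0.0]
ft_force: [-0.6, -1.0, -0.3]
width: 33.7
grasp_force: 30.0
```

Emit:
servo_tool(
  deltas=[
    [[0,0,0],[0,0,0]],
    [[0,0,15],[0,0,0]],
    [[0,0,30],[0,0,0]],
    [[0,0,45],[0,0,0]],
    [[0,0,45],[0,0,0]],
  ],
)

```text
t: 6.68
ee_pos: [458.1, -214.2, 102.1]
orientation: [-3.069, 0.665, 0.005]
ft_force: [-0.6, 1.2, -1.4]
width: 33.8
grasp_force: 30.0
```

Run:
```python
from h import *
w=get_image("wrist");f=w["frame"];cv2.imwrite("pics/w3.png",f)
to_tool((461.6,-215.9),18,65.6)
for r in finder.silhouettes("mat_oblong",w)[:2]: print(r["score"],rect(w,r["mask"],5))
```

```text
tool shift [ 3.5  0.2 85.1] turn z (tool) -0.001 yaw y now -114.4 q6 1.54  q1 -0.46
t 6.7 tcp [ 458.6 -214.4  103.2] tool z [-0.002  0.001 -1.   ]
0.73 [461.8, -216.7, 91.0, 43.2, 65.6, 462.1, -216.8]
```

View pics/w3.png

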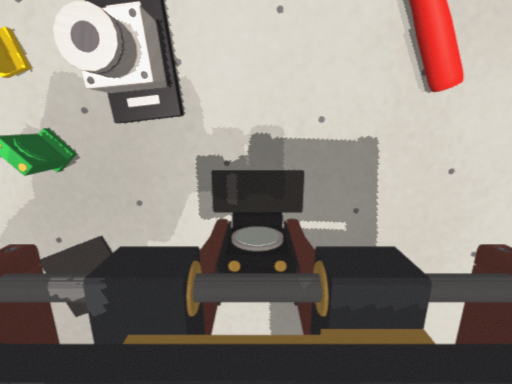

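The lens mount is held between the pads at (258,240), with the oblong mat below it at (258,190) and in line. Lowering it now.

Emit:
servo_tool(
  deltas=[
    [[3.9,0.7,20],[0,0,0]],
    [[3.9,0.7,40],[0,0,0]],
    [[3.9,0.7,60],[0,0,0]],
    [[3.9,0.7,72],[0,0,0]],
    [[3.9,0.7,78],[0,0,0]],
  ],
)

```text
t: 7.2
ee_pos: [462.4, -216.9, 25.4]
orientation: [-3.07, 0.664, 0.001]
ft_force: [-0.2, 0.5, -1.2]
width: 33.5
grasp_force: 30.0
```

Emit:
servo_tool(
  deltas=[
    [[0,0,0],[0,0,0]],
    [[0,0,1.5],[0,0,0]],
    [[0,0,3],[0,0,0]],
    [[0,0,3],[0,0,0]],
  ],
)

```text
t: 7.53
ee_pos: [463.0, -217.4, 23.8]
orientation: [3.07, -0.664, 0.002]
ft_force: [0.8, -0.6, 0.0]
width: 33.9
grasp_force: 30.0
```

Run:
```python
from h import *
to_tool((462,-216.6),18,65.6)
print(ctrl.get_obs()["ft_force"])
```

```text
tool shift [-1.2 -0.3  5.8] turn z (tool) -0.0 yaw y now -114.4 q6 1.53  q1 -0.46
t 7.5 tcp [ 463.  -217.4   23.8] tool z [ 0.001 -0.001 -1.   ]
[ 0.82807594 -0.64335439  0.00771881]
```

Emit:
servo_tool(
  deltas=[
    [[-0.8,0,1.5],[0,0,0]],
    [[-0.8,0,3],[0,0,0]],
    [[-0.8,0,4],[0,0,0]],
    [[-0.8,0,4],[0,0,0]],
  ],
)

```text
t: 7.87
ee_pos: [461.6, -216.7, 19.0]
orientation: [-3.07, 0.664, 0.0]
ft_force: [0.4, 0.6, -0.4]
width: 33.9
grasp_force: 30.0
```

Emit:
servo_tool(
  deltas=[
    [[0,0,0.5],[0,0,0]],
    [[0,0,1],[0,0,0]],
    [[0,0,1],[0,0,0]],
  ],
)

```text
t: 8.12
ee_pos: [461.8, -216.8, 18.1]
orientation: [3.071, -0.664, 0.0]
ft_force: [-0.3, 1.3, 0.9]
width: 34.1
grasp_force: 30.0
```

Emit:
servo_tool(
  deltas=[
    [[0,0,0.5],[0,0,0]],
    [[0,0,1],[0,0,0]],
    [[0,0,1],[0,0,0]],
  ],
)

```text
t: 8.37
ee_pos: [461.8, -216.8, 18.1]
orientation: [3.071, -0.664, 0.0]
ft_force: [-2.9, 2.1, 13.7]
width: 34.2
grasp_force: 30.0
```

Emit:
servo_tool(
  deltas=[
    [[0,0,-0.5],[0,0,0]],
    [[0,0,-0.5],[0,0,0]],
    [[0,0,-0.5],[0,0,0]],
    [[0,0,-0.5],[0,0,0]],
    [[0,0,-0.5],[0,0,0]],
  ],
  grip=-1,
)

```text
t: 8.78
ee_pos: [461.6, -216.7, 17.4]
orientation: [-3.07, 0.664, 0.0]
ft_force: [0.7, -0.5, 0.4]
width: 63.7
grasp_force: 0.0
```

Emit:
servo_tool(
  deltas=[
    [[0,0,0],[0,0,0]],
    [[0,0,-20],[0,0,0]],
    [[0,0,-50],[0,0,0]],
    [[0,0,-90],[0,0,0]],
    [[0,0,-130],[0,0,0]],
  ],
)

```text
t: 9.2
ee_pos: [460.8, -216.3, 148.2]
orientation: [-3.07, 0.664, 0.004]
ft_force: [0.4, -0.1, 0.5]
width: 87.7
grasp_force: 0.0
```

Run:
```python
from h import *
w=get_image("wrist");W=cloud(w);z=W[...,2]
m=(z>35)&(z<60)&(np.hypot(W[...,0]-462,W[...,1]+217)<26);P=W[m]
c,s,a=cv2.minAreaRect(P[:,:2].astype(np.float32));print(m.sum(),np.round(c,1),np.round(s,1),a,P[:,2].max())
to_tool((616,-167),170,71)
```

```text
601 [ 461.2 -216.9] [33.4 16.4] 65.55382537841797 56.42903754955506
tool shift [ 116.3 -109.2  -13.2] turn z (tool) -0.095 yaw y now -114.4 q6 1.53  q1 -0.46
t 9.2 tcp [ 465.1 -218.4  155.7] tool z [ 0.008 -0.004 -1.   ]
```

Emit:
servo_tool(
  deltas=[
    [[24,-22,0],[0,0,-0.03]],
    [[48,-44,0],[0,0,-0.06]],
    [[72,-66,0],[0,0,-0.09]],
    [[96,-88,0],[0,0,-0.095]],
    [[116,-109,0],[0,0,-0.095]],
  ],
)

```text
t: 9.67
ee_pos: [614.2, -165.0, 147.4]
orientation: [3.099, -0.517, 0.001]
ft_force: [-0.4, -1.3, 0.8]
width: 88.0
grasp_force: 0.0
```

Emit:
servo_tool(
  deltas=[
    [[0,0,0],[0,0,0]],
    [[0,0,0],[0,0,0]],
  ],
)

```text
t: 9.83
ee_pos: [613.0, -164.8, 146.9]
orientation: [3.099, -0.515, -0.001]
ft_force: [-0.6, -0.1, -1.2]
width: 88.0
grasp_force: 0.0
```

Run:
```python
from h import *
w=get_image("wrist");W=cloud(w);z=W[...,2]
near=np.hypot(W[...,0]-616,W[...,1]+167)<80
for lo,hi in((73,80),(43,49),(9,15)):
    m=(z>lo)&(z<hi)&near;P=W[m][:,:2].astype(np.float32)
    print(lo,m.sum(),np.round(cv2.minAreaRect(P)[0]+cv2.minAreaRect(P)[1],1),cv2.minAreaRect(P)[2],"circ",cv2.minEnclosingCircle(P),"z",np.median(z[m]))
to_tool((616,-167),50,71)
```

```text
73 1435 [ 614.9 -167.2   38.3   39.3] 73.15736389160156 circ ((614.9169921875, -167.217529296875), 20.016681671142578) z 75.41359948655864
43 1043 [ 615.7 -168.3   51.9   51.7] 71.39764404296875 circ ((615.9423828125, -168.28726196289062), 35.79267883300781) z 45.30592106663738
9 2001 [ 615.8 -170.8   62.   103.5] 72.26036834716797 circ ((615.8915405273438, -170.63037109375), 59.64768981933594) z 11.34766131870964
tool shift [ 4.9  0.3 96.7] turn z (tool) 0.001 yaw y now -108.9 q6 1.62  q1 -0.28
t 9.9 tcp [ 611.7 -165.2  146.7] tool z [-0.002  0.    -1.   ]
```

Emit:
servo_tool(
  deltas=[
    [[3.5,0.8,25],[0,0,0]],
    [[3.5,0.8,50],[0,0,0]],
    [[3.5,0.8,75],[0,0,0]],
    [[3.5,0.8,90],[0,0,0]],
    [[3.5,0.8,96],[0,0,0]],
  ],
)

```text
t: 10.3
ee_pos: [612.0, -167.5, 48.9]
orientation: [-3.098, 0.52, 0.008]
ft_force: [-0.8, -0.0, 0.0]
width: 87.8
grasp_force: 0.0
```

Emit:
servo_tool(
  deltas=[
    [[0,0,0],[0,0,0]],
    [[0,0,0],[0,0,0]],
    [[0,0,0],[0,0,0]],
  ],
)

```text
t: 10.55
ee_pos: [615.9, -167.9, 52.9]
orientation: [3.098, -0.519, 0.003]
ft_force: [0.2, 0.4, 0.1]
width: 87.8
grasp_force: 0.0
```

Run:
```python
from h import *
to_tool((615,-167.2),50,71)
```

```text
tool shift [-1.1 -0.4  2.9] turn z (tool) -0.0 yaw y now -109.0 q6 1.62  q1 -0.28
t 10.6 tcp [ 615.9 -167.9   52.9] tool z [ 0.002 -0.001 -1.   ]
```

Emit:
servo_tool(
  deltas=[
    [[-0.7,-0.2,1.5],[0,0,0]],
    [[-0.7,-0.2,1.5],[0,0,0]],
    [[-0.7,-0.2,1.5],[0,0,0]],
    [[-0.7,-0.2,1.5],[0,0,0]],
    [[-0.7,-0.2,1.5],[0,0,0]],
  ],
  grip=1,
)

```text
t: 10.97
ee_pos: [615.0, -166.9, 50.4]
orientation: [3.099, -0.518, 0.001]
ft_force: [0.1, 0.4, 0.3]
width: 57.8
grasp_force: 0.0
```

Emit:
servo_tool(
  deltas=[
    [[0,0,0],[0,0,0]],
    [[0,0,0],[0,0,0]],
    [[0,0,0],[0,0,0]],
    [[0,0,0],[0,0,0]],
    [[0,0,0],[0,0,0]],
  ],
)

```text
t: 11.38
ee_pos: [614.9, -166.9, 50.1]
orientation: [-3.099, 0.518, 0.0]
ft_force: [-0.5, 0.4, -0.4]
width: 39.7
grasp_force: 30.0
```

Emit:
servo_tool(
  deltas=[
    [[0,0,-5],[0,0,0]],
    [[0,0,-15],[0,0,0]],
    [[0,0,-30],[0,0,0]],
    [[0,0,-45],[0,0,0]],
    [[0,0,-50],[0,0,0]],
  ],
)

```text
t: 11.8
ee_pos: [616.1, -167.3, 102.8]
orientation: [3.098, -0.518, 0.005]
ft_force: [1.2, -0.7, -2.4]
width: 39.3
grasp_force: 30.0
```

Run:
```python
from h import *
o=ctrl.get_obs();print(o["width"],o["grasp_force"])
to_tool((648,170),110,71)
```

```text
39.31338341580678 29.999524354934692
tool shift [ -79.5 -329.4   -7.5] turn z (tool) 0.0 yaw y now -109.0 q6 1.62  q1 -0.28
t 11.8 tcp [ 616.1 -167.3  102.8] tool z [ 0.003 -0.001 -1.   ]
```

Emit:
servo_tool(
  deltas=[
    [[-6,-25,-3],[0,0,0]],
    [[-14,-58,-6],[0,0,0]],
    [[-22,-93,-7],[0,0,0]],
    [[-30,-128,-7],[0,0,0]],
    [[-38,-160,-7],[0,0,0]],
  ],
)

```text
t: 12.22
ee_pos: [630.9, -1.6, 107.4]
orientation: [-3.098, 0.518, -0.0]
ft_force: [-0.3, 0.5, -2.3]
width: 39.6
grasp_force: 30.0
```

Emit:
servo_tool(
  deltas=[
    [[-9,-37,0],[0,0,0]],
    [[-18,-74,0],[0,0,0]],
    [[-27,-111,0],[0,0,0]],
    [[-36,-145,0],[0,0,0]],
    [[-41.5,-169,0],[0,0,0]],
  ],
)

```text
t: 12.63
ee_pos: [646.4, 173.3, 107.3]
orientation: [-3.098, 0.515, -0.0]
ft_force: [0.6, -0.5, -2.3]
width: 39.5
grasp_force: 30.0
```

Emit:
servo_tool(
  deltas=[
    [[0,0,0],[0,0,0]],
    [[0,0,0],[0,0,0]],
    [[0,0,0],[0,0,0]],
  ],
)

```text
t: 12.88
ee_pos: [646.2, 169.6, 106.9]
orientation: [3.098, -0.517, -0.001]
ft_force: [0.1, -0.3, -3.4]
width: 39.9
grasp_force: 30.0
```

Run:
```python
from h import *
w=get_image("wrist");cv2.imwrite("pics/w4.png",w["frame"])
for r in finder.silhouettes("mat_round",w)[:2]: print(r["score"],(np.array(r["rect"])*[512,384,512,384]).round(),rect(w,r["mask"],5))
to_tool((648,170),10,71)
```

```text
0.72 [257. 186.  66.  59.] [653.6, 167.8, 66.3, 55.6, 72.3, 653.5, 167.6]
0.39 [257. 239.  70.  68.] [598.5, 184.7, 76.1, 74.7, -20.8, 595.4, 186.4]
tool shift [ 1.2 -1.8 97. ] turn z (tool) -0.001 yaw y now -109.0 q6 2.14  q1 0.24
t 13.0 tcp [646.4 168.7 107. ] tool z [-0.001 -0.    -1.   ]
```

View pics/w4.png

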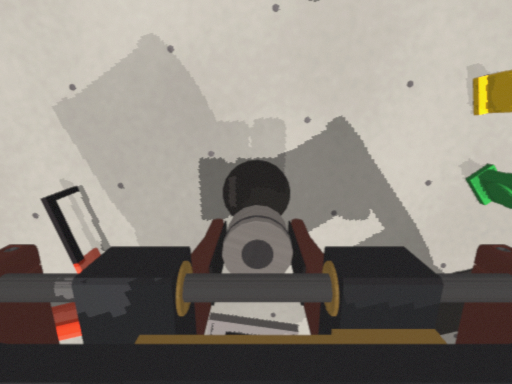

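The wrist view shows the held spacer at (257,240), partly hiding the round mat at (257,190). I'll fit a circle to the visible arc.

Run:
```python
from h import *
from scipy.optimize import least_squares
w=get_image("wrist");g=w["frame"].max(2)
r=finder.silhouettes("mat_round",w)[0]
c=max(cv2.findContours(r["mask"].astype(np.uint8),0,1)[0],key=len)[:,0]; c=c[c[:,1]<195]
P=ray(w,c,5)
s=least_squares(lambda q:np.hypot(P[:,0]-q[0],P[:,1]-q[1])-q[2],[648,170,35],loss="soft_l1");print(s.x,np.abs(s.fun).mean())
to_tool(s.x[:2],10,71)
```

```text
[648.16185788 169.19406399  33.53916393] 0.29394620598013393
tool shift [ 1.3 -1.  97.1] turn z (tool) -0.001 yaw y now -109.1 q6 2.14  q1 0.24
t 13.1 tcp [646.6 168.7 107.1] tool z [-0. -0. -1.]
```

Emit:
servo_tool(
  deltas=[
    [[1.4,-1.2,22],[0,0,0]],
    [[1.4,-1.2,45],[0,0,0]],
    [[1.4,-1.2,65],[0,0,0]],
    [[1.4,-1.2,80],[0,0,0]],
    [[1.4,-1.2,90],[0,0,0]],
  ],
)

```text
t: 13.5
ee_pos: [647.6, 169.7, 15.3]
orientation: [3.097, -0.519, -0.003]
ft_force: [-0.3, 0.6, -2.1]
width: 39.6
grasp_force: 30.0
```

Emit:
servo_tool(
  deltas=[
    [[0,0,0],[0,0,0]],
    [[0,0,0],[0,0,0]],
    [[0,0,2],[0,0,0]],
    [[0,0,4],[0,0,0]],
    [[0,0,4],[0,0,0]],
  ],
)

```text
t: 13.92
ee_pos: [648.8, 170.8, 13.8]
orientation: [-3.098, 0.518, -0.002]
ft_force: [0.2, 0.8, -2.5]
width: 39.8
grasp_force: 30.0
```

Emit:
servo_tool(
  deltas=[
    [[0,0,0.5],[0,0,0]],
    [[0,0,1],[0,0,0]],
    [[0,0,1],[0,0,0]],
  ],
)

```text
t: 14.17
ee_pos: [648.5, 170.7, 12.3]
orientation: [-3.098, 0.518, -0.001]
ft_force: [-0.4, 0.6, -1.2]
width: 39.5
grasp_force: 30.0
```

Emit:
servo_tool(
  deltas=[
    [[0,-0.5,1],[0,0,0]],
    [[0,-0.5,2],[0,0,0]],
    [[0,-0.5,2],[0,0,0]],
  ],
)

```text
t: 14.42
ee_pos: [648.4, 171.2, 9.9]
orientation: [3.099, -0.518, -0.001]
ft_force: [-0.1, 0.2, -2.8]
width: 39.3
grasp_force: 30.0
```

Emit:
servo_tool(
  deltas=[
    [[0,0,0.5],[0,0,0]],
    [[0,0,1],[0,0,0]],
    [[0,0,1],[0,0,0]],
  ],
)

```text
t: 14.67
ee_pos: [648.5, 171.2, 9.1]
orientation: [-3.099, 0.518, -0.0]
ft_force: [-1.5, 0.1, -2.6]
width: 39.4
grasp_force: 30.0
```

Emit:
servo_tool(
  deltas=[
    [[0,1.5,0.2],[0,0,0]],
    [[0,1.5,0.7],[0,0,0]],
    [[0,1.5,1],[0,0,0]],
    [[0,1.5,1],[0,0,0]],
  ],
)

```text
t: 15.0
ee_pos: [648.4, 169.9, 9.1]
orientation: [-3.098, 0.518, -0.001]
ft_force: [-1.6, 0.7, 5.6]
width: 39.6
grasp_force: 30.0
```

Emit:
servo_tool(
  deltas=[
    [[0,0,-0.3],[0,0,0]],
    [[0,0,-0.3],[0,0,0]],
    [[0,0,-0.3],[0,0,0]],
    [[0,0,-0.3],[0,0,0]],
    [[0,0,-0.3],[0,0,0]],
  ],
  grip=-1,
)

```text
t: 15.42
ee_pos: [648.0, 169.7, 8.3]
orientation: [3.099, -0.518, -0.0]
ft_force: [0.0, 0.6, -0.5]
width: 69.0
grasp_force: 0.0
```

Emit:
servo_tool(
  deltas=[
    [[0,0,0],[0,0,0]],
    [[0,0,-20],[0,0,0]],
    [[0,0,-50],[0,0,0]],
    [[0,0,-90],[0,0,0]],
    [[0,0,-130],[0,0,0]],
  ],
)

```text
t: 15.83
ee_pos: [647.1, 169.5, 138.7]
orientation: [3.098, -0.518, -0.004]
ft_force: [0.8, 0.7, 0.4]
width: 87.9
grasp_force: 0.0
```

Run:
```python
from h import *
w=get_image("wrist");W=cloud(w);z=W[...,2]
m=(z>32)&(z<38)&(np.hypot(W[...,0]-648,W[...,1]-169)<40);P=W[m][:,:2].astype(np.float32);print(cv2.minEnclosingCircle(P),np.median(z[m]))
m=(z>3)&(z<8)&(np.hypot(W[...,0]-648,W[...,1]-169)<50)
r=finder.silhouettes("mat_round",w);print([(q["score"],rect(w,q["mask"],5)) for q in r[:2]])
to_tool((615.7,-168.3),140,71.4)
```

```text
((648.13232421875, 169.47703552246094), 19.923322677612305) 34.38529648859435
[(0.87, [647.3, 169.7, 68.8, 68.2, -63.5, 647.5, 169.5])]
tool shift [ 75.4 332.7   4.3] turn z (tool) -0.006 yaw y now -109.0 q6 2.14  q1 0.24
t 15.9 tcp [652.5 170.8 145.7] tool z [ 0.012  0.003 -1.   ]
```

Emit:
servo_tool(
  deltas=[
    [[5,25,0],[0,0,0]],
    [[12,58,0],[0,0,0]],
    [[20,93,0],[0,0,0]],
    [[28,130,0],[0,0,0]],
    [[36,167,0],[0,0,0]],
  ],
)

```text
t: 16.35
ee_pos: [627.1, -1.1, 137.8]
orientation: [3.099, -0.517, -0.001]
ft_force: [0.3, -0.4, 0.1]
width: 87.7
grasp_force: 0.0
```

Emit:
servo_tool(
  deltas=[
    [[8,37,0],[0,0,0]],
    [[16,74,0],[0,0,0]],
    [[24,111,0],[0,0,0]],
    [[31,145,0],[0,0,0]],
    [[35.5,164,0],[0,0,0]],
  ],
)

```text
t: 16.77
ee_pos: [607.0, -169.9, 137.8]
orientation: [3.098, -0.521, -0.001]
ft_force: [0.3, 0.1, 0.3]
width: 88.0
grasp_force: 0.0
```

Emit:
servo_tool(
  deltas=[
    [[0,0,0],[0,0,0]],
    [[0,0,0],[0,0,0]],
    [[0,0,0],[0,0,0]],
    [[0,0,0],[0,0,0]],
  ],
)

```text
t: 17.1
ee_pos: [608.0, -165.2, 138.1]
orientation: [-3.099, 0.516, 0.001]
ft_force: [0.3, 0.6, 0.4]
width: 87.6
grasp_force: 0.0
```

```bash
cat >> h.py <<'E'
def level(w,lo,hi,c,rad):
    W=cloud(w);z=W[...,2];m=(z>lo)&(z<hi)&(np.hypot(W[...,0]-c[0],W[...,1]-c[1])<rad);P=W[m][:,:2].astype(np.float32)
    q=cv2.minAreaRect(P);print(lo,m.sum(),np.round(q[0],1),np.round(q[1],1),round(q[2],1),"z",np.median(z[m]).round(1));return q
E
python3 - <<'E'
from h import *
w=get_image("wrist");q=level(w,42,50,(615.7,-168),45);level(w,9,15,(616,-170),75)
to_tool(q[0],17,71.3)
E
```

```text
42 2700 [ 616.1 -168.5] [52.1 51.1] 70.9 z 45.4
9 2329 [ 615.8 -170.6] [ 62.1 103.9] 71.9 z 11.4
tool shift [  8.7   0.6 121.2] turn z (tool) -0.003 yaw y now -108.9 q6 1.62  q1 -0.28
t 17.1 tcp [ 608.1 -165.1  138.2] tool z [-0.  0. -1.]
```

Emit:
servo_tool(
  deltas=[
    [[8.7,0.6,20],[0,0,0]],
    [[8.7,0.6,45],[0,0,0]],
    [[8.7,0.6,70],[0,0,0]],
    [[8.7,0.6,90],[0,0,0]],
    [[8.7,0.6,105],[0,0,0]],
  ],
)

```text
t: 17.57
ee_pos: [615.4, -168.3, 31.5]
orientation: [-3.099, 0.515, 0.003]
ft_force: [-1.1, -0.3, 0.3]
width: 87.8
grasp_force: 0.0
```

Emit:
servo_tool(
  deltas=[
    [[0,0,0],[0,0,0]],
    [[0,0,5],[0,0,0]],
    [[0,0,10],[0,0,0]],
    [[0,0,14],[0,0,0]],
    [[0,0,14],[0,0,0]],
  ],
)

```text
t: 17.98
ee_pos: [616.2, -169.9, 19.5]
orientation: [3.099, -0.518, 0.0]
ft_force: [-0.3, -0.8, 0.7]
width: 88.0
grasp_force: 0.0
```

Emit:
servo_tool(
  deltas=[
    [[0,0,0],[0,0,0]],
    [[0,0,0],[0,0,0]],
  ],
)

```text
t: 18.15
ee_pos: [616.4, -170.1, 20.0]
orientation: [3.098, -0.518, 0.002]
ft_force: [-0.5, -0.3, -0.3]
width: 87.8
grasp_force: 0.0
```

Run:
```python
from h import *
to_tool((616.1,-168.5),17,71.1)
```

```text
tool shift [-0.8 -1.4  3. ] turn z (tool) -0.001 yaw y now -109.0 q6 1.61  q1 -0.29
t 18.1 tcp [ 616.4 -170.1   20. ] tool z [ 0.001 -0.    -1.   ]
```

Emit:
servo_tool(
  deltas=[
    [[-0.5,-1.4,1.5],[0,0,0]],
    [[-0.5,-1.4,1.5],[0,0,0]],
    [[-0.5,-1.4,1.5],[0,0,0]],
    [[-0.5,-1.4,1.5],[0,0,0]],
    [[-0.5,-1.4,1.5],[0,0,0]],
  ],
  grip=1,
)

```text
t: 18.57
ee_pos: [616.1, -168.4, 18.0]
orientation: [3.099, -0.518, 0.0]
ft_force: [-0.2, 0.3, -0.4]
width: 57.9
grasp_force: 0.0
```

Emit:
servo_tool(
  deltas=[
    [[0,0,0],[0,0,0]],
    [[0,0,0],[0,0,0]],
    [[0,0,0],[0,0,0]],
    [[0,0,0],[0,0,0]],
  ],
)

```text
t: 18.9
ee_pos: [616.1, -168.5, 18.0]
orientation: [3.099, -0.518, 0.0]
ft_force: [1.1, -0.2, 0.1]
width: 51.6
grasp_force: 30.0
```

Emit:
servo_tool(
  deltas=[
    [[0,0,-5],[0,0,0]],
    [[0,0,-20],[0,0,0]],
    [[0,0,-45],[0,0,0]],
    [[0,0,-70],[0,0,0]],
    [[0,0,-85],[0,0,0]],
  ],
)

```text
t: 19.32
ee_pos: [617.1, -168.7, 106.4]
orientation: [3.098, -0.518, 0.005]
ft_force: [0.9, 0.2, -1.8]
width: 51.8
grasp_force: 30.0
```

Run:
```python
from h import *
o=ctrl.get_obs();print(o["width"],o["grasp_force"])
to_tool((450,-5),100,89)
```

```text
51.817168963222535 29.99966025352478
tool shift [-211.3 -100.5    5.8] turn z (tool) -0.314 yaw y now -109.0 q6 1.62  q1 -0.29
t 19.3 tcp [ 617.1 -168.7  106.4] tool z [ 0.003 -0.001 -1.   ]
```

Emit:
servo_tool(
  deltas=[
    [[-20,-9,0],[0,0,0]],
    [[-50,-24,0],[0,0,0]],
    [[-85,-40,0],[0,0,0]],
    [[-120,-57,0],[0,0,0]],
    [[-150,-71,0],[0,0,0]],
  ],
)

```text
t: 19.73
ee_pos: [495.2, -51.3, 103.8]
orientation: [-3.098, 0.518, 0.0]
ft_force: [-0.5, 0.4, -2.5]
width: 51.9
grasp_force: 30.0
```

Emit:
servo_tool(
  deltas=[
    [[-28,-13,0],[0,0,-0.1]],
    [[-48,-23,0],[0,0,-0.2]],
    [[-60,-29,0],[0,0,-0.31]],
    [[-60,-29,0],[0,0,-0.31]],
    [[-60,-29,0],[0,0,-0.31]],
  ],
)

```text
t: 20.15
ee_pos: [450.4, -5.3, 103.9]
orientation: [3.141, -0.035, 0.003]
ft_force: [0.3, -0.4, -2.3]
width: 52.3
grasp_force: 30.0
```

Emit:
servo_tool(
  deltas=[
    [[0,0,0],[0,0,0]],
    [[0,0,0],[0,0,0]],
  ],
)

```text
t: 20.32
ee_pos: [451.2, -6.1, 103.4]
orientation: [3.141, -0.037, 0.003]
ft_force: [0.2, -0.6, -1.8]
width: 51.8
grasp_force: 30.0
```

Run:
```python
from h import *
w=get_image("wrist");cv2.imwrite("pics/w5.png",w["frame"])
for r in finder.silhouettes("mat_square",w)[:2]: print(r["score"],(np.array(r["rect"])*[512,384,512,384]).round(),rect(w,r["mask"],5))
to_tool((450,-5),11,89)
```

```text
0.64 [259. 174.  82.  40.] [470.3, -6.8, 77.5, 37.1, 88.7, 470.0, -6.3]
tool shift [-0.8 -1.1 92. ] turn z (tool) -0.006 yaw y now -91.3 q6 1.55  q1 -0.04
t 20.4 tcp [450.7  -6.1 103. ] tool z [ 0.001 -0.    -1.   ]
```

View pics/w5.png

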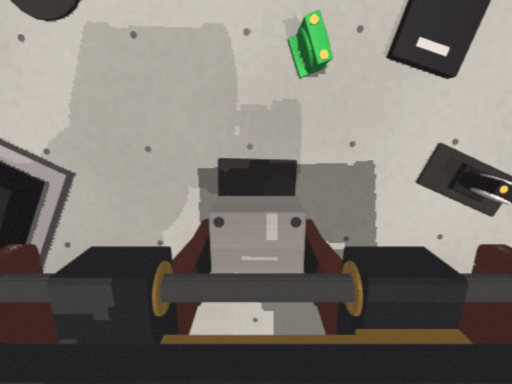

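The riser is held at (257,232). The front strip of the square mat shows at (257,177), and its far edge puts the mat centre at about (450,-6). Lowering.

Emit:
servo_tool(
  deltas=[
    [[-0.5,0,22],[0,0,0]],
    [[-0.5,0,45],[0,0,0]],
    [[-0.5,0,65],[0,0,0]],
    [[-0.5,0,78],[0,0,0]],
    [[-0.5,0,86],[0,0,0]],
  ],
)

```text
t: 20.83
ee_pos: [449.0, -6.0, 15.3]
orientation: [-3.141, 0.035, 0.003]
ft_force: [-0.2, -0.6, -2.7]
width: 51.8
grasp_force: 30.0
```

Emit:
servo_tool(
  deltas=[
    [[0,0,0],[0,0,0]],
    [[0,0,0],[0,0,0]],
    [[0,0,1],[0,0,0]],
    [[0,0,2.5],[0,0,0]],
    [[0,0,2.5],[0,0,0]],
  ],
)

```text
t: 21.25
ee_pos: [450.0, -5.6, 14.9]
orientation: [3.141, -0.033, 0.002]
ft_force: [-0.4, 0.4, -2.0]
width: 51.5
grasp_force: 30.0
```

Emit:
servo_tool(
  deltas=[
    [[0,0,0.5],[0,0,0]],
    [[0,0,1],[0,0,0]],
    [[0,0,1],[0,0,0]],
  ],
)

```text
t: 21.5
ee_pos: [449.6, -5.6, 13.6]
orientation: [3.141, -0.033, 0.001]
ft_force: [-0.9, 0.3, -2.0]
width: 52.1
grasp_force: 30.0
```

Emit:
servo_tool(
  deltas=[
    [[0,0,0.5],[0,0,0]],
    [[0,0,1.5],[0,0,0]],
    [[0,0,1.5],[0,0,0]],
  ],
)

```text
t: 21.75
ee_pos: [449.4, -5.5, 11.8]
orientation: [-3.141, 0.033, 0.0]
ft_force: [0.2, 0.5, -1.3]
width: 52.3
grasp_force: 30.0
```

Emit:
servo_tool(
  deltas=[
    [[0,0,0.5],[0,0,0]],
    [[0,0,1],[0,0,0]],
    [[0,0,1],[0,0,0]],
  ],
)

```text
t: 22.0
ee_pos: [449.5, -5.6, 10.9]
orientation: [-3.141, 0.033, 0.0]
ft_force: [0.5, 0.3, -0.8]
width: 51.9
grasp_force: 30.0
```

Emit:
servo_tool(
  deltas=[
    [[0,0,0.5],[0,0,0]],
    [[0,0,0.8],[0,0,0]],
    [[0,0,0.8],[0,0,0]],
  ],
)

```text
t: 22.25
ee_pos: [449.5, -5.6, 10.9]
orientation: [3.141, -0.033, 0.0]
ft_force: [-2.8, -0.4, 12.6]
width: 52.0
grasp_force: 30.0
```

Emit:
servo_tool(
  deltas=[
    [[0,0,-0.5],[0,0,0]],
    [[0,0,-0.5],[0,0,0]],
    [[0,0,-0.5],[0,0,0]],
    [[0,0,-0.5],[0,0,0]],
    [[0,0,-0.5],[0,0,0]],
  ],
  grip=-1,
)

```text
t: 22.67
ee_pos: [449.5, -5.6, 10.5]
orientation: [-3.141, 0.033, 0.0]
ft_force: [-0.1, -0.8, -0.1]
width: 81.7
grasp_force: 0.0
```

Emit:
servo_tool(
  deltas=[
    [[0,0,0],[0,0,0]],
    [[0,0,-20],[0,0,0]],
    [[0,0,-50],[0,0,0]],
    [[0,0,-90],[0,0,0]],
    [[0,0,-130],[0,0,0]],
  ],
)

```text
t: 23.08
ee_pos: [448.4, -5.5, 141.4]
orientation: [-3.141, 0.033, 0.004]
ft_force: [1.4, 0.6, -0.1]
width: 87.7
grasp_force: 0.0
```

Run:
```python
from h import *
w=get_image("wrist");q=level(w,35,43,(450,-6),45)
for r in finder.silhouettes("mat_square",w)[:2]: print(r["score"],rect(w,r["mask"],5))
to_tool((615.8,-170.7),140,71.9)
```

```text
35 2516 [448.9  -5.9] [52.  52.1] 88.9 z 38.3
0.92 [450.2, -5.6, 78.1, 76.6, 87.8, 461.9, -4.9]
tool shift [165.9 161.5   7.5] turn z (tool) 0.295 yaw y now -91.2 q6 1.55  q1 -0.04
t 23.2 tcp [453.3  -5.7 145.8] tool z [ 0.01 -0.   -1.  ]
```

Emit:
servo_tool(
  deltas=[
    [[28,27,0],[0,0,-0.1]],
    [[56,54,0],[0,0,-0.2]],
    [[84,81,0],[0,0,-0.3]],
    [[112,108,0],[0,0,-0.42]],
    [[140,133,0],[0,0,-0.54]],
  ],
)

```text
t: 23.6
ee_pos: [587.2, -143.1, 139.6]
orientation: [-3.034, -0.814, 0.001]
ft_force: [-0.1, 0.7, 0.2]
width: 88.0
grasp_force: 0.0
```

Run:
```python
from h import *
to_tool((615.8,-170.7),140,71.9)
```

```text
tool shift [10.9 38.2 -0.5] turn z (tool) 0.84 yaw y now -60.0 q6 0.79  q1 -0.26
t 23.6 tcp [ 587.2 -143.1  139.6] tool z [-0.001  0.    -1.   ]
```

Emit:
servo_tool(
  deltas=[
    [[3,10,0],[0,0,-0.12]],
    [[6,20,0],[0,0,-0.24]],
    [[9,30,0],[0,0,-0.36]],
    [[11,38,0],[0,0,-0.48]],
    [[11,38,0],[0,0,-0.6]],
  ],
)

```text
t: 24.02
ee_pos: [615.6, -170.1, 139.2]
orientation: [-2.658, -1.674, 0.001]
ft_force: [-0.2, 1.0, -0.1]
width: 88.0
grasp_force: 0.0
```

Emit:
servo_tool(
  deltas=[
    [[0,0,0],[0,0,-0.12]],
    [[0,0,0],[0,0,-0.24]],
    [[0,0,0],[0,0,-0.36]],
    [[0,0,0],[0,0,-0.48]],
    [[0,0,0],[0,0,-0.6]],
  ],
)

```text
t: 24.43
ee_pos: [614.4, -168.9, 139.2]
orientation: [-2.043, -2.385, 0.001]
ft_force: [0.2, 0.5, 0.4]
width: 88.0
grasp_force: 0.0
```

Emit:
servo_tool(
  deltas=[
    [[0,0,0],[0,0,-0.12]],
    [[0,0,0],[0,0,-0.24]],
    [[0,0,0],[0,0,-0.36]],
    [[0,0,0],[0,0,-0.48]],
    [[0,0,0],[0,0,-0.6]],
  ],
)

```text
t: 24.85
ee_pos: [614.4, -168.9, 139.2]
orientation: [-1.247, -2.882, 0.0]
ft_force: [-0.0, -0.2, -0.8]
width: 88.0
grasp_force: 0.0
```

Emit:
servo_tool(
  deltas=[
    [[0,0,0],[0,0,-0.12]],
    [[0,0,0],[0,0,-0.24]],
    [[0,0,0],[0,0,-0.36]],
    [[0,0,0],[0,0,-0.45]],
    [[0,0,0],[0,0,-0.5]],
  ],
)

```text
t: 25.27
ee_pos: [614.4, -168.9, 139.2]
orientation: [-0.497, -3.1, -0.0]
ft_force: [-0.2, -0.8, -0.4]
width: 87.8
grasp_force: 0.0
```

Emit:
servo_tool(
  deltas=[
    [[0,0,0],[0,0,0]],
    [[0,0,0],[0,0,0]],
    [[0,0,0],[0,0,0]],
  ],
)

```text
t: 25.52
ee_pos: [614.7, -169.0, 139.9]
orientation: [-0.507, -3.099, -0.0]
ft_force: [1.3, -0.5, 0.1]
width: 88.4
grasp_force: 0.0
```

Run:
```python
from h import *
w=get_image("wrist");q=level(w,8,15,(616,-170.6),75);cv2.imwrite("pics/w6.png",w["frame"])
to_tool((615.8,-170.7),3,71.9)
```

```text
8 5021 [ 615.  -171.3] [ 62.  103.9] 71.9 z 11.4
tool shift [ -1.5  -1.3 137.1] turn z (tool) -0.008 yaw y now 71.4 q6 -1.53  q1 -0.29
t 25.6 tcp [ 614.8 -169.   140.1] tool z [-0.001  0.    -1.   ]
```

View pics/w6.png

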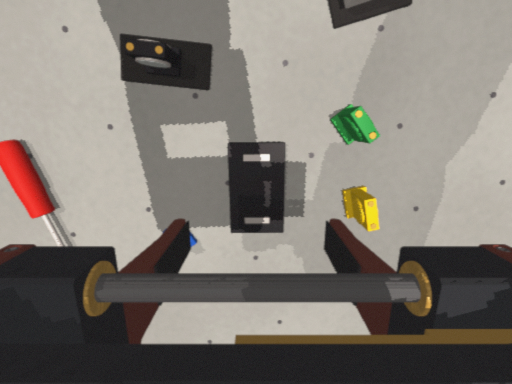

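The plate is at (257,187) with its slots visible. Blue peeps out beside the left finger at (190,240), so I'll check clearance and go down with the fingers partly closed.

Emit:
servo_tool(
  deltas=[
    [[-1.3,-1.6,20],[0,0,-0.005]],
    [[-1.3,-1.6,40],[0,0,-0.008]],
    [[-1.3,-1.6,50],[0,0,-0.008]],
    [[-1.3,-1.6,50],[0,0,-0.008]],
    [[-1.3,-1.6,50],[0,0,-0.008]],
  ],
  grip=-0.66,
)

```text
t: 25.98
ee_pos: [615.4, -170.9, 90.2]
orientation: [-0.493, -3.101, -0.0]
ft_force: [-0.8, -0.6, -0.0]
width: 72.9
grasp_force: 0.0
```

Emit:
servo_tool(
  deltas=[
    [[0,0,0],[0,0,0]],
    [[0,0,0],[0,0,0]],
    [[0,0,0],[0,0,0]],
  ],
)

```text
t: 26.23
ee_pos: [616.4, -171.1, 91.7]
orientation: [0.492, 3.101, -0.0]
ft_force: [-0.4, -0.3, -0.1]
width: 72.7
grasp_force: 0.0
```

Run:
```python
from h import *
o=ctrl.get_obs();to_tool((615.4,-171),3,71.9)
w=get_image("wrist");q=level(w,8,15,(616,-170.6),75)
r=R.from_rotvec(o["orientation"])
for n in("top","side"):
    p=get_image(n);h=cv2.cvtColor(p["frame"],cv2.COLOR_BGR2HSV);W=cloud(p)
    m=(h[...,0]>105)&(h[...,0]<130)&(h[...,1]>150)&(h[...,2]>50)&(np.hypot(W[...,0]-623,W[...,1]+247)<70)
    P=W[m];L=r.inv().apply(P-o["ee_pos"]);print(n,m.sum(),L.min(0).round(),L.max(0).round())
```

```text
tool shift [ 1.2 -0.2 88.7] turn z (tool) 0.001 yaw y now 72.0 q6 -1.55  q1 -0.29
t 26.2 tcp [ 616.4 -171.1   91.7] tool z [ 0.002 -0.001 -1.   ]
8 7034 [ 615.3 -171.3] [ 62.1 104. ] 71.9 z 11.3Traceback (most recent call last):
  File "<stdin>", line 8, in <module>
    return umr_minimum(a, axis, None, out, keepdims, initial, where)
ValueError: zero-size array to reduction operation minimum which has no identity
```

Run:
```python
from h import *
o=ctrl.get_obs();r=R.from_rotvec(o["orientation"])
p=get_image("side");h=cv2.cvtColor(p["frame"],cv2.COLOR_BGR2HSV);W=cloud(p)
m=(h[...,0]>105)&(h[...,0]<130)&(h[...,1]>130)&(h[...,2]>40)&(np.hypot(W[...,0]-623,W[...,1]+247)<70)
P=W[m];L=r.inv().apply(P-o["ee_pos"]);print(m.sum(),np.percentile(L,[2,98],axis=0).round(),P.mean(0))
```

```text
212 [[ -73. -110.   41.]
 [ -43.  -86.   89.]] [ 641.2467558  -284.02255626   25.80787895]
```

Emit:
servo_tool(
  deltas=[
    [[1,-0.2,20],[0,0,0]],
    [[1,-0.2,40],[0,0,0]],
    [[1,-0.2,60],[0,0,0]],
    [[1,-0.2,72],[0,0,0]],
    [[1,-0.2,80],[0,0,0]],
  ],
)

```text
t: 26.8
ee_pos: [614.0, -170.6, 9.2]
orientation: [-0.492, -3.101, -0.0]
ft_force: [0.1, -1.2, 0.3]
width: 73.1
grasp_force: 0.0
```

Emit:
servo_tool(
  deltas=[
    [[0,0,0],[0,0,0]],
    [[0,0,0],[0,0,0]],
    [[0,0,1],[0,0,0]],
    [[0,0,2],[0,0,0]],
    [[0,0,2],[0,0,0]],
  ],
)

```text
t: 27.22
ee_pos: [615.2, -171.0, 9.4]
orientation: [0.492, 3.102, -0.0]
ft_force: [-0.1, 0.9, -0.7]
width: 72.9
grasp_force: 0.0
```

Run:
```python
from h import *
to_tool((615.4,-171.1),3,71.9)
```

```text
tool shift [-0.2 -0.   6.4] turn z (tool) 0.001 yaw y now 72.0 q6 -1.55  q1 -0.29
t 27.2 tcp [ 615.2 -171.     9.4] tool z [ 0.001 -0.    -1.   ]
```

Emit:
servo_tool(
  deltas=[
    [[0,0,2],[0,0,0]],
    [[0,0,4],[0,0,0]],
    [[0,0,6],[0,0,0]],
    [[0,0,6],[0,0,0]],
    [[0,0,6],[0,0,0]],
  ],
)

```text
t: 27.63
ee_pos: [614.6, -170.8, 2.4]
orientation: [-0.492, -3.102, -0.0]
ft_force: [-1.0, -0.5, 0.6]
width: 73.0
grasp_force: 0.0
```

Emit:
servo_tool(
  deltas=[
    [[0,0,0],[0,0,0]],
    [[0,0,0],[0,0,0]],
    [[0,0,0],[0,0,0]],
    [[0,0,0],[0,0,0]],
    [[0,0,0],[0,0,0]],
  ],
  grip=1,
)

```text
t: 28.05
ee_pos: [614.8, -170.9, 2.6]
orientation: [0.493, 3.103, 0.0]
ft_force: [0.6, 0.2, -0.3]
width: 61.5
grasp_force: 30.0
```

Emit:
servo_tool(
  deltas=[
    [[0,0,-4],[0,0,0]],
    [[0,0,-12],[0,0,0]],
    [[0,0,-20],[0,0,0]],
    [[0,0,-20],[0,0,0]],
    [[0,0,-20],[0,0,0]],
  ],
)

```text
t: 28.47
ee_pos: [615.4, -171.1, 23.7]
orientation: [0.492, 3.101, -0.0]
ft_force: [-0.7, -0.1, -1.1]
width: 61.5
grasp_force: 30.0
```

Run:
```python
from h import *
o=ctrl.get_obs();print(o["width"],o["grasp_force"],o["ft_force"])
w=get_image("wrist");q=level(w,o["ee_pos"][2]+4,o["ee_pos"][2]+16,(616,-170.6),75)
to_tool((441.2,258),130,63.4)
```

```text
61.493554044176584 29.999689757823944 [-0.73835407 -0.1064989  -1.05409172]
27.722095195816525 13204 [ 615.7 -172.3] [ 79.2 104.4] 71.9 z 32.4
tool shift [ 298.   354.1 -107.1] turn z (tool) 0.149 yaw y now 72.0 q6 -1.55  q1 -0.29
t 28.5 tcp [ 615.  -171.    23.2] tool z [ 0.001 -0.    -1.   ]
```

Emit:
servo_tool(
  deltas=[
    [[0,0,-12],[0,0,0]],
    [[5,6,-35],[0,0,0]],
    [[15,18,-60],[0,0,0]],
    [[30,36,-85],[0,0,0]],
    [[50,60,-105],[0,0,0]],
  ],
)

```text
t: 28.93
ee_pos: [586.5, -98.9, 129.9]
orientation: [0.495, 3.1, -0.0]
ft_force: [1.1, -0.5, -1.4]
width: 61.6
grasp_force: 30.0
```

Emit:
servo_tool(
  deltas=[
    [[22,26,0],[0,0,0]],
    [[44,52,0],[0,0,0]],
    [[66,78,0],[0,0,0]],
    [[88,105,0],[0,0,0]],
    [[110,131,0],[0,0,0]],
  ],
)

```text
t: 29.35
ee_pos: [520.9, 61.7, 128.4]
orientation: [0.493, 3.102, 0.0]
ft_force: [1.7, 0.6, -1.2]
width: 61.7
grasp_force: 30.0
```

Emit:
servo_tool(
  deltas=[
    [[22,26,0],[0,0,0]],
    [[44,52,0],[0,0,0]],
    [[66,78,0],[0,0,0]],
    [[86,102,0],[0,0,0]],
    [[100,118,0],[0,0,0]],
  ],
)

```text
t: 29.77
ee_pos: [462.0, 205.6, 128.3]
orientation: [0.491, 3.103, 0.001]
ft_force: [0.7, -0.4, -1.0]
width: 61.8
grasp_force: 30.0
```

Emit:
servo_tool(
  deltas=[
    [[0,0,0],[0,0,0]],
    [[0,0,0],[0,0,0]],
  ],
)

```text
t: 29.93
ee_pos: [462.8, 204.3, 128.1]
orientation: [0.488, 3.103, 0.0]
ft_force: [0.2, -0.0, -1.7]
width: 61.7
grasp_force: 30.0
```

Run:
```python
from h import *
o=ctrl.get_obs();print(o["width"],o["grasp_force"],o["ft_force"])
to_tool((441.2,258),130,63.4)
w=get_image("wrist");cv2.imwrite("pics/w7.png",w["frame"])
for r in finder.silhouettes("tray",w)[:2]: print(r["score"],(np.array(r["rect"])*[512,384,512,384]).round(),rect(w,r["mask"],12))
W=cloud(w);z=W[...,2];m=(z>25)&(z<65)&(np.hypot(W[...,0]-441,W[...,1]-258)<75);P=W[m];print("pile",m.sum(),np.percentile(P[:,2],[10,50,90]),cv2.minAreaRect(P[:,:2].astype(np.float32)))
```

```text
61.6794598816748 29.999757707118988 [ 0.22741528 -0.00544288 -1.74238757]
tool shift [37.1 44.5 -1.9] turn z (tool) 0.152 yaw y now 72.1 q6 -0.87  q1 0.39
t 29.9 tcp [462.8 204.3 128.1] tool z [ 0.  0. -1.]
pile 5146 [40.5285838  41.48581683 42.38920802] ((438.9811706542969, 255.82351684570312), (62.327579498291016, 104.32886505126953), 61.532066345214844)
```

View pics/w7.png

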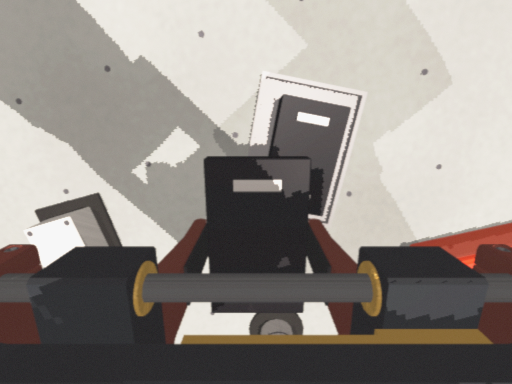

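The held plate is at (257,230), level. The tray and pile are beyond it at about (307,150). I'll check the tray rim and then go in.

Run:
```python
from h import *
w=get_image("wrist");level(w,9,14.5,(440,257),100);level(w,39,44,(440,257),70)
W=cloud(w);z=W[...,2]
m=(z>39)&(z<44)&(np.hypot(W[...,0]-440,W[...,1]-257)<70)
mm=cv2.morphologyEx(m.astype(np.uint8),cv2.MORPH_OPEN,np.ones((3,3)));print(cv2.minAreaRect(W[mm>0][:,:2].astype(np.float32)))
to_tool((440,257),70,63)
```

```text
9 1520 [438.9 256. ] [104.3 144.3] 61.7 z 11.3
39 5213 [438.8 256. ] [ 62.2 103.8] 61.7 z 41.5
((438.7513732910156, 256.032958984375), (62.18828582763672, 103.80281829833984), 61.67100524902344)
tool shift [39.2 44.3 57.8] turn z (tool) 0.156 yaw y now 71.9 q6 -0.87  q1 0.39
t 30.1 tcp [463.5 202.7 127.8] tool z [ 0. -0. -1.]
```

Emit:
servo_tool(
  deltas=[
    [[10,11,0],[0,0,0.06]],
    [[22,24,0],[0,0,0.12]],
    [[34,37,0],[0,0,0.179]],
    [[39.8,43,0],[0,0,0.179]],
    [[39.8,43,0],[0,0,0.179]],
  ],
)

```text
t: 30.5
ee_pos: [438.6, 256.9, 127.7]
orientation: [-0.764, -3.047, -0.0]
ft_force: [-0.4, -0.1, -1.4]
width: 62.0
grasp_force: 30.0
```

Emit:
servo_tool(
  deltas=[
    [[0,0,10],[0,0,0]],
    [[0,0,30],[0,0,0]],
    [[0,0,50],[0,0,0]],
    [[0,0,60],[0,0,0]],
    [[0,0,60],[0,0,0]],
  ],
)

```text
t: 30.92
ee_pos: [437.4, 254.9, 65.2]
orientation: [-0.767, -3.043, 0.005]
ft_force: [0.4, 0.1, -0.9]
width: 61.8
grasp_force: 30.0
```

Emit:
servo_tool(
  deltas=[
    [[0,0,0],[0,0,0]],
    [[0,0,0],[0,0,0]],
  ],
)

```text
t: 31.08
ee_pos: [439.2, 256.5, 68.0]
orientation: [0.768, 3.046, 0.001]
ft_force: [0.6, -0.7, -1.5]
width: 61.7
grasp_force: 30.0
```

Run:
```python
from h import *
to_tool((439,256),44.5,61.7)
```

```text
tool shift [-0.  -0.6 23.5] turn z (tool) -0.0 yaw y now 61.7 q6 -0.57  q1 0.51
t 31.1 tcp [439.2 256.5  68. ] tool z [ 0.001  0.    -1.   ]
```

Emit:
servo_tool(
  deltas=[
    [[0,-0.5,6],[0,0,0]],
    [[0,-0.5,12],[0,0,0]],
    [[0,-0.5,17],[0,0,0]],
    [[0,-0.5,17],[0,0,0]],
    [[0,-0.5,17],[0,0,0]],
  ],
)

```text
t: 31.5
ee_pos: [438.1, 256.1, 50.3]
orientation: [-0.767, -3.046, 0.001]
ft_force: [-0.1, 0.5, -0.7]
width: 61.8
grasp_force: 30.0
```

Emit:
servo_tool(
  deltas=[
    [[0,0,1],[0,0,0]],
    [[0,0,2],[0,0,0]],
    [[0,0,3],[0,0,0]],
    [[0,0,3],[0,0,0]],
  ],
)

```text
t: 31.83
ee_pos: [438.4, 256.3, 47.6]
orientation: [-0.768, -3.046, 0.0]
ft_force: [0.2, -0.0, -1.0]
width: 61.6
grasp_force: 30.0
```

Emit:
servo_tool(
  deltas=[
    [[0,0,0.5],[0,0,0]],
    [[0,0,1],[0,0,0]],
    [[0,0,1],[0,0,0]],
  ],
)

```text
t: 32.08
ee_pos: [438.4, 256.2, 46.6]
orientation: [-0.768, -3.046, 0.0]
ft_force: [-0.3, -0.0, -2.0]
width: 61.4
grasp_force: 30.0
```

Emit:
servo_tool(
  deltas=[
    [[0,0,0.5],[0,0,0]],
    [[0,0,1],[0,0,0]],
    [[0,0,1],[0,0,0]],
  ],
)

```text
t: 32.33
ee_pos: [438.4, 256.2, 45.5]
orientation: [-0.768, -3.046, 0.0]
ft_force: [-0.1, -0.5, -1.4]
width: 61.9
grasp_force: 30.0
```

Emit:
servo_tool(
  deltas=[
    [[0,0,0.5],[0,0,0]],
    [[0,0,0.8],[0,0,0]],
    [[0,0,0.8],[0,0,0]],
  ],
)

```text
t: 32.58
ee_pos: [438.4, 256.2, 44.8]
orientation: [0.768, 3.046, 0.0]
ft_force: [0.5, 0.0, -1.5]
width: 61.4
grasp_force: 30.0
```

Emit:
servo_tool(
  deltas=[
    [[0,0,0.5],[0,0,0]],
    [[0,0,0.8],[0,0,0]],
    [[0,0,0.8],[0,0,0]],
  ],
)

```text
t: 32.83
ee_pos: [438.4, 256.2, 44.7]
orientation: [0.768, 3.046, 0.0]
ft_force: [-2.2, -1.0, 8.4]
width: 61.6
grasp_force: 30.0
```

Emit:
servo_tool(
  deltas=[
    [[0,0,-0.3],[0,0,0]],
    [[0,0,-0.3],[0,0,0]],
    [[0,0,-0.3],[0,0,0]],
    [[0,0,-0.3],[0,0,0]],
    [[0,0,-0.3],[0,0,0]],
  ],
  grip=-0.66,
)

```text
t: 33.25
ee_pos: [438.4, 256.2, 44.2]
orientation: [-0.768, -3.046, 0.0]
ft_force: [0.0, 0.1, -0.0]
width: 72.9
grasp_force: 0.0
```

Emit:
servo_tool(
  deltas=[
    [[0,0,0],[0,0,0]],
    [[0,0,-10],[0,0,0]],
    [[0,0,-35],[0,0,0]],
    [[0,0,-70],[0,0,0]],
    [[0,0,-110],[0,0,0]],
  ],
)

```text
t: 33.67
ee_pos: [437.1, 255.6, 154.8]
orientation: [-0.767, -3.044, 0.004]
ft_force: [0.5, -0.1, -0.4]
width: 72.7
grasp_force: 0.0
```

Emit:
servo_tool(
  deltas=[
    [[0,0,-30],[0,0,0]],
    [[0,0,-60],[0,0,0]],
    [[0,0,-60],[0,0,0]],
    [[0,0,-60],[0,0,0]],
    [[0,0,-60],[0,0,0]],
  ],
)

```text
t: 34.08
ee_pos: [437.9, 256.0, 214.2]
orientation: [-0.768, -3.046, 0.0]
ft_force: [1.1, -0.4, 0.4]
width: 72.8
grasp_force: 0.0
```

Run:
```python
from h import *
w=get_image("wrist");level(w,9,14.5,(440,257),100);level(w,50,60,(440,257),75);cv2.imwrite("pics/w8.png",w["frame"])
p=get_image("side")
level(p,50,60,(462,-217),30)
s=p["frame"][110:320,180:380];cv2.imwrite("pics/s8.png",cv2.resize(s,None,fx=2.8,fy=2.8))
to_tool((439,256),200,61.7)
```

```text
9 1004 [439.1 255.5] [104.  143.2] 61.5 z 11.3
50 4150 [438.4 254.6] [ 62.1 103.7] 61.7 z 53.5
50 38 [ 462.1 -219.3] [34.  13.1] 63.5 z 52.7
tool shift [-1.2  1.  13.1] turn z (tool) 0.0 yaw y now 61.7 q6 -0.57  q1 0.51
t 34.2 tcp [437.5 255.7 213.1] tool z [-0.002 -0.001 -1.   ]
```

View pics/s8.png

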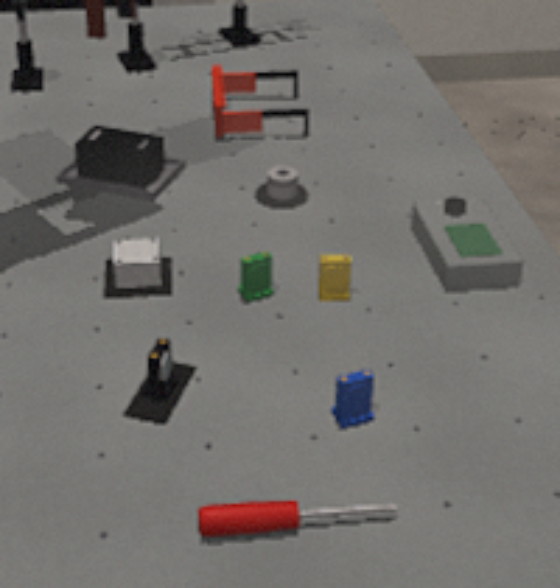

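The side view shows the lens mount, spacer and riser each upright on its own mat, and the plate square on the pile. The goggles, driver and look-alikes are where they started. Handing in.

```bash
python3 -c "
from workcell import close_job
print(close_job())"
```

```text
the job is handed in; nothing more can be done
None
```

The job is handed in after about 34 s of robot time: the lens mount, spacer and riser stand centred on their mats and the base plate lies square on the pile, all within about 1–2 mm by the camera checks, with the goggles and screwdriver untouched; no verdict was returned.

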